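# Load a round bar into the vee block and clamp it

## Robot

A 7-joint arm with a two-finger parallel gripper is mounted at the origin on the work surface; the furniture and walls round the work are solid. World frame = base frame: x ahead of the robot, y to its left, z up, the work surface at z = 0. Lengths are in m, angles in rad, forces in N, time in s.
With the tool pointing down it reaches from about 0.4 to 0.85 m from the base axis. Payload 6.9 kg.
Tool frame: the origin (TCP) lies midway between the tips of the shut fingers; the grasp point (between the pads) lies 19 mm behind it; z points along the fingers, y is the line along which they close (so a half turn about z gives the same grasp; the last joint's range is limited). The gripper opens to 85 mm and grips with 20 to 120 N. Pads are 22 mm wide; open, the fingers measure 114 mm over their backs; the gripper's body (76 mm by 85 mm) begins 54 mm behind the grasp point. The pads swing forward as they close: fully open they stand 13 mm farther back than shut.
Start: joints at [1.341, 0.507, -0.238, 1.5, 0.126, 1.149, -0.155], TCP at [0.205, -0.59, 0.201] pointing down, gripper open.
Joint ranges: [-3.08, 3.08], [-0.24, 2.05], [-1.43, 1.35], [0, 2.5], [-1.52, 4.66], [0.17, 1.96], [-2.89, 2.89]. Speed limits (rad/s): [2.39, 2.39, 3.14, 3.14, 3.14, 3.14, 3.14].

## Interface

Orientations are given as a rotation vector (axis times angle).
In Python, from station import get_obs, camera, calibration, job_done gives the robot as it stands. The module is installed in compiled form; this text tells all that it offers.
- The arm moves only by the tool carry_out, never from a script. Its argument "targets" is a list of rows, each a list of 4 numbers: the shift along the tool's x, y, z in units of 40 mm (1.0 is 40 mm), then the turn about the tool's z in units of 6 degrees (1.0 is 6 degrees). In form: [[x, y, z, yaw], ...]. A call has 1 to 8 rows; each row shifts and turns the commanded pose from where the row before left it, along the tool's axes as they then stand; what a row does not reach is not made up. A row lasts 1/12 s, in which the tool goes at most 41.7 mm and 7.16 degrees, less where a joint would pass 70% of its speed; a pose out of reach is approached as far as the arm can. A call is refused whole if a number of a shift passes 1 or a number of a turn 1, either way. A call with a gripper value outside its range is refused whole. "fingers" is the finger opening in mm, from 0 to 85.4, set as the call begins (left out, the last holds). The fingers move at their own pace and stop on an object; "newtons" is the grip in N (left out, the last holds). Time passes only in rows, so rows that do not move let the fingers close. It gives the time, the measured TCP pose, the force, the opening and the grip force at its end, in the units of the state.
- get_obs(): the state, without advancing time (a new reading comes with each control period).
- camera(name): name is "scene" or "top" or "wrist"; returns the picture (400x640x3 uint8, red, green, blue); there is no depth.
- calibration(name): a dict with "vertical_fov" (degrees; the focal length in pixels is half the picture's height over the tangent of half this angle, whatever the lens; pixels are square), "cx", "cy" (the principal point, pixels), "distortion" ([k1, k2, p1, p2, k3] as OpenCV has them; the pictures are not rectified), "R" (3x3) and "t" (3): a world point X has camera coordinates R X + t. Camera axes: x right, y down, z forward; pixel columns grow to the right and rows downward; lengths in m; the calibration is good to about 2 mm. A picture is of the moment at which its call begins: read the wrist's pose just before it. calibration takes no time and is no camera call; for the wrist camera it gives the pose at the moment of the call.
- job_done(): hands the job in; it is judged then, once.
The state is a dict: "time": time; "joint_pos": joint angles; "dq": joint speeds; "tau": joint torques, N m; "position": TCP position; "tcp_rot": TCP orientation; "force": force on the tool from outside, world axes, zero at the start; "torque": the same for the moment, N m; "width": opening from 0.0 (shut) to 1.0 (fully open); "grip_force": force on a finger pad.
Only numpy, scipy, OpenCV 4.12 (cv2) and the standard library are available. Lean on these libraries where they do the work, as an engineer would, in place of code of your own. Each camera call takes 0.05 s, during which the arm holds its last target. There are 200 camera calls.

## Task

Load the round aluminium bar into the vee-block fixture: roll it (do not lift it) along the in-feed deck until it drops into the vee, and take the hand away so that it comes to rest centred by itself. Then push it gently endways along the vee until its end is home against the stop plate, and only then swing the clamp arm over and press it down with moderate force so that its sprung foot holds the bar firmly when you let go. Leave the bystanders on the bench where they are.

Things in the scene. Friction and masses are not known exactly. Their poses are not given: they have to be found in the camera images.
- jig: vee-block fixture fixed to the bench, 210 x 190 mm. Origin: its underside, below the middle of the vee; x across the vee, away from deck and robot; y along the vee to the stop plate; z up. In mm: steel vee y -75 to 75, 90 degrees, bottom at x 0, z 25; near lip x -20, z 45, level with the deck; far flank up to x 34, z 59; open at its -y end
- deck_mid (a point): middle of the top of the fixture's level plywood in-feed deck, jig (-69, -6, 45) mm; axes as the jig's. The deck spans jig x -118 to -20, y -90 to 78, with a sill 10 mm high at x -118 to -110, and ends at the vee's near lip
- vee_mid (a point): middle of the axis on which the bar lies once seated in the vee, jig (0, 0, 53.3) mm; axes as the jig's
- stop: rigid steel stop plate at the +y end of the vee, 60 mm wide, fixed to the fixture. Origin at the foot of its inner face (which the bar's end meets), jig y 78, z 12 mm; its top at jig z 70. Do not push the bar on it with more than 25 N
- bar_mid (a point): centre of the loose aluminium bar, 40 mm diameter, 160 mm long, flat ends, 0.4 to 0.65 kg; point y along the bar, towards the stop end (x, z turn as it rolls). Starts lying on the deck, nearly parallel to the vee, its end 15 to 50 mm short of the stop. Home, its centre is at jig y -2 mm. Sliding it along the vee takes 3 to 8 N
- clamp_hinge (a point): centre of the clamp arm's hinge, axis along jig y, at jig (55, 0, 73.3) mm; axes as the jig's
- clamp (a joint): clamp arm's angle about its hinge, rad: 1.5 to 1.85 (standing up) at the start, 0 = level over the bar, least -0.2. The stiff hinge (0.3 N m) stays where left. The foot, 55 mm from the hinge, is on a screw set anew each time within 15 mm (not measured): it meets the bar between -0.1 and 0.2 rad. More than 25 N on the bar is too much
- clamp_grip (a point): middle of the black rubber grip on the clamp arm, 36 mm long, 14 wide (along jig y), 16 thick; 98 mm from the hinge along the arm and, arm level, 18 mm above it. x points along the arm to the hinge. The sprung foot yields 10 N per mm, 3 mm, then is solid: moving the arm takes 3 N here; pressing with 8 to 10 N in all clamps well
- paint_tin: bystander: small paint tin, 78 mm diameter, 78 mm high, origin at its underside
- tape: bystander: roll of masking tape, 98 mm diameter, 25 mm high, origin at its underside
- wing: bystander: white L-shaped wing part, 30 x 117 x 110 mm, origin at its underside
- tin_lid: bystander: flat white lid, 109 mm diameter, 10 mm high, origin at its underside
Mind the look-alikes: they are no part of the job. What is meant by the part that bears bar_mid is not pink, and is the smaller of those in its own colour.

How it is judged:
On the way, in this order (a step that is already met when the one before it is completed fails the run):
1. the bar lies at rest in the vee, centred on both flanks and untouched by the fingers, with the clamp still open (x of bar_mid in the frame of jig between -0.003 and 0.003 m and z of bar_mid in the frame of jig below 0.0563 m and angle between the y axis of bar_mid and the y axis of jig, either way round below 0.04 rad and linear speed of bar below 0.01 m/s and contact force between the fingers and bar below 0.5 N and value of joint clamp above 0.7 rad), for 0.3 s.
2. the bar, still seated in the vee, has been slid home against the stop with the clamp still open (y of bar_mid in the frame of jig above -0.004 m and z of bar_mid in the frame of jig below 0.0563 m and x of bar_mid in the frame of jig between -0.003 and 0.003 m and value of joint clamp above 0.7 rad), for 0.2 s.
3. the clamp foot presses on the bar with more than 2.5 N (contact force between clamp and bar above 2.5 N), for 0.2 s.
At the end, for the whole second after the job is handed in: The bar is at rest in the vee, its centre within 3 mm of the vee's axis sideways and no more than 3 mm above its seated height, parallel to the vee within 0.04 rad, its end within 2 mm of the stop, and the clamp foot by itself keeps pressing on it with more than 2.5 N (x of bar_mid in the frame of jig between -0.003 and 0.003 m and z of bar_mid in the frame of jig below 0.0563 m and y of bar_mid in the frame of jig above -0.004 m and angle between the y axis of bar_mid and the y axis of jig, either way round below 0.04 rad and linear speed of bar below 0.01 m/s and contact force between clamp and bar above 2.5 N); the robot touches nothing.
It fails at once if the bar is lifted (its centre more than 25 mm above its height on the deck) (height (world z) of bar_mid above 0.09 m).
It fails at once if the bar is pushed on the stop with more than 25 N (contact force between bar and stop above 25 N).
It fails at once if the clamp presses on the bar with more than 25 N (contact force between clamp and bar above 25 N).
It fails at once if a bystander is moved by more than 30 mm (distance of any of paint_tin, tape, wing, tin_lid from where it was at the start of the episode above 0.03 m).
It also fails if it takes over 72 s, if anything falls off the work surface, if the arm or the gripper's body presses on something with over 40 N, if the wrist force passes 120 N, or if a joint passes its speed limit or range.

## Working session

There is one attempt and no reset: what is moved stays moved. The work goes in short steps, Python scripts to look and compute and a tool call to move; the robot and the scene stay as the last step left them, time stands still between calls to the robot, and variables do not carry over. Pictures are saved under pics/ and viewed, at most 11 in all, crops included, and the job is handed in when it is done.

Besides the shell and the picture viewer there is one more tool, called after "Call:" as a command line: name --pt "numbers of a row" for each row, then --argument value for the rest. carry_out: Moves the arm, as the interface text tells. Its arguments: {"type":"object","properties":{"targets":{"type":"array","items":{"type":"array","items":{"type":"number"}}},"fingers":{"type":"number"},"newtons":{"type":"number"}},"required":["targets"]}

```bash
mkdir -p pics; python3 - <<'E'
from station import *
import cv2,numpy as np
for n in ("scene","top"):
    cv2.imwrite(f"pics/{n}0.png",camera(n)[:,:,::-1]); c=calibration(n); print(n,c)
o=get_obs();print({k:np.round(v,3) for k,v in o.items()})
E
```

```text
scene {'vertical_fov': 50.388024875045346, 'cx': 324.12558440912113, 'cy': 198.22864950456045, 'distortion': array([0.03689697, 0.        , 0.        , 0.        , 0.        ]), 'R': array([[-0.71637823, -0.69767216, -0.00746893],
       [-0.41732244,  0.43704152, -0.7967664 ],
       [ 0.55914597, -0.56766915, -0.60424128]]), 't': array([0.3679287 , 0.27830971, 0.98031142])}
top {'vertical_fov': 48.24685592895988, 'cx': 313.72175883380123, 'cy': 192.53531272958818, 'distortion': array([0.00080722, 0.        , 0.        , 0.        , 0.        ]), 'R': array([[-2.56121693e-02, -9.99671945e-01, -1.37298528e-04],
       [-9.98172309e-01,  2.55812674e-02, -5.47507180e-02],
       [ 5.47362691e-02, -1.26523707e-03, -9.98500045e-01]]), 't': array([0.01615624, 0.46544037, 1.58253338])}
{'time': np.float64(0.1), 'joint_pos': array([ 1.342,  0.508, -0.238,  1.501,  0.126,  1.149, -0.155]), 'dq': array([ 0.   , -0.002, -0.002, -0.003, -0.002, -0.002, -0.001]), 'tau': array([-5.0000e-03, -6.2184e+01, -2.1950e+00, -2.5021e+01,  1.3000e-02,
        8.0000e-03,  0.0000e+00]), 'position': array([ 0.205, -0.59 ,  0.201]), 'tcp_rot': array([-3.096, -0.523,  0.   ]), 'force': array([ 0.048, -0.476,  0.033]), 'torque': array([-0.029, -0.05 , -0.026]), 'grip_force': np.float64(0.0), 'width': np.float64(0.996)}
```

View pics/scene0.png

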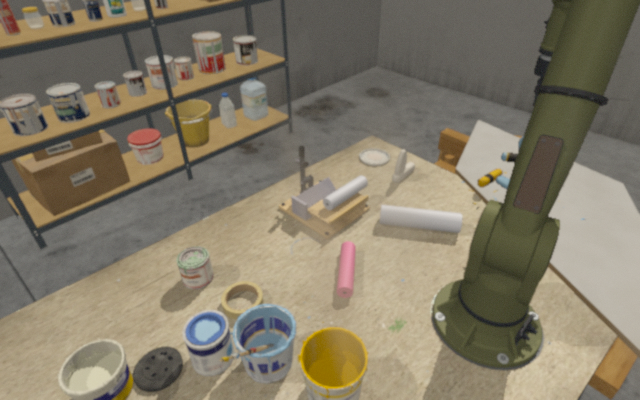

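View pics/top0.png

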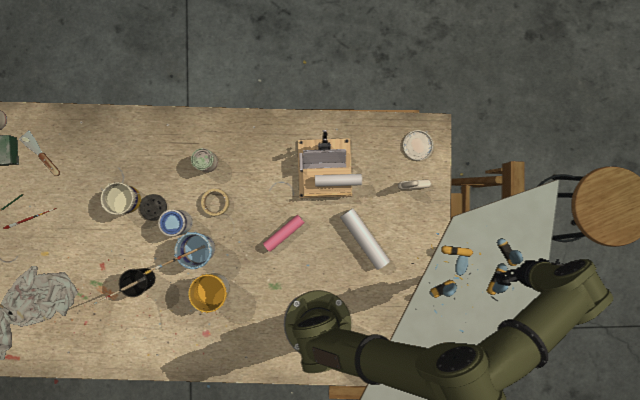

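The scene view shows the fixture at about (325,205), with the clamp standing at (303,165) and the bar at (345,192). The wing is at (402,168), and the large grey and pink rods are decoys. The top view shows the fixture at (325,167) with the bar at (338,180). The stop is on the left (+y).

```bash
cat > h.py <<'E'
from station import *
import cv2,numpy as np
def K(c):
    f=200/np.tan(np.radians(c["vertical_fov"])/2); return np.array([[f,0,c["cx"]],[0,f,c["cy"]],[0,0,1]])
def ray(c,uv):
    n=cv2.undistortPoints(np.array(uv,float).reshape(-1,1,2),K(c),c["distortion"]).reshape(-1,2)
    d=np.c_[n,np.ones(len(n))]@c["R"]; return -c["R"].T@c["t"],d
def onz(c,uv,z):
    o,d=ray(c,uv); return o+d*((z-o[2])/d[:,2])[:,None]
def proj(c,X):
    return cv2.projectPoints(np.array(X,float).reshape(-1,1,3),cv2.Rodrigues(c["R"])[0],c["t"],K(c),c["distortion"])[0].reshape(-1,2)
E
python3 - <<'E'
from h import *
a=cv2.imread("pics/top0.png")[120:210,285:440]; b=cv2.imread("pics/scene0.png")[135:245,265:425]
a=cv2.resize(a,None,fx=5,fy=5,interpolation=cv2.INTER_CUBIC)
cv2.imwrite("pics/topc.png",a)
cv2.imwrite("pics/scenec.png",cv2.resize(b,None,fx=5,fy=5,interpolation=cv2.INTER_CUBIC))
E
```

```text
(no output)
```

View pics/topc.png

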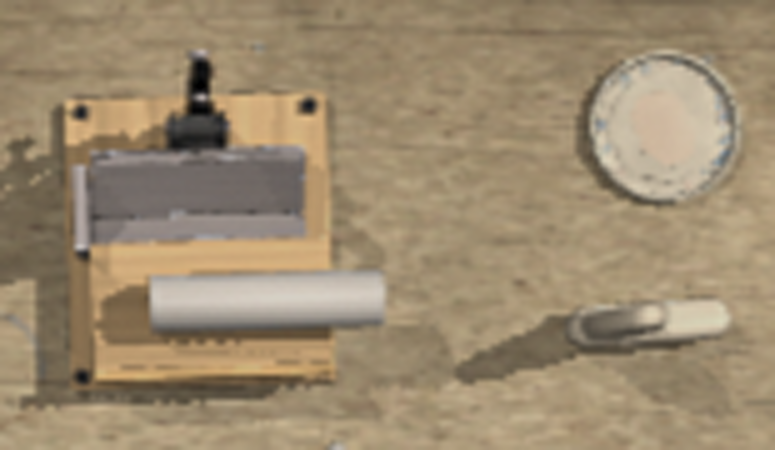

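View pics/scenec.png

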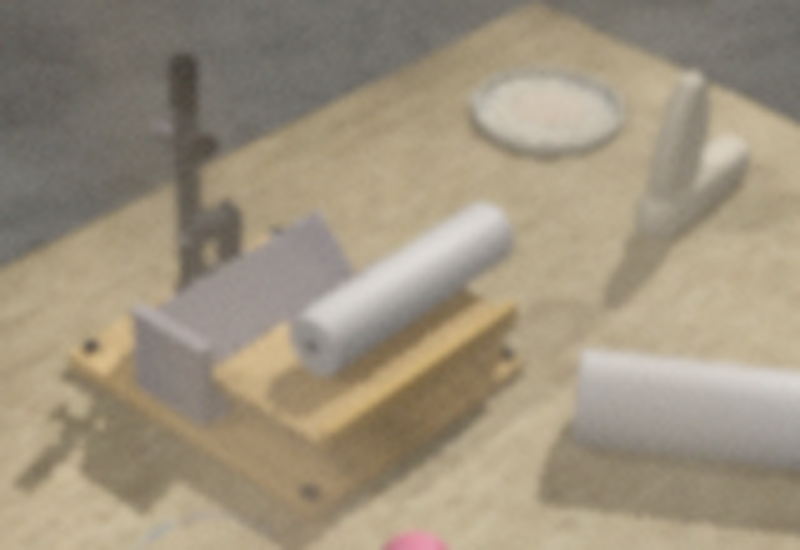

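```bash
python3 - <<'E'
from h import *
c=calibration("top"); cs=calibration("scene")
P=lambda l,z:onz(c,np.array(l)/5+[285,120],z)
lip=P([(92,242),(305,237)],.045); far=P([(92,152),(305,149)],.059); bot=P([(92,217),(305,213)],.025)
stop=P([(87,168),(87,248)],.07)
bar=P([(150,303),(385,298)],.065); edg=P([(150,277),(150,330),(385,270),(385,325)],.065)
top=P([(195,60)],.17);lid=P([(665,127)],.01);wing=P([(570,330),(730,315)],.02)
for n,v in dict(lip=lip,far=far,bot=bot,stop=stop,bar=bar,edg=edg,clamp=top,lid=lid,wing=wing).items(): print(n,np.round(v*1000).astype(int).tolist())
# jig fit: local -> world via similarity-free rigid 2D
L=np.array([[-20,75],[-20,-75],[34,75],[34,-75],[0,75],[0,-75]])/1e3
W=np.r_[lip,far,bot][:,:2]
A=L-L.mean(0);B=W-W.mean(0);U,S,V=np.linalg.svd(A.T@B);R=(U@V).T
t=W.mean(0)-R@L.mean(0);print("jig",t,np.degrees(np.arctan2(R[1,0],R[0,0])),np.round(((L@R.T+t)-W)*1e3,1).tolist())
print("bar in jig",np.round((bar[:,:2]-t)@R*1e3,1).tolist(), "mid",bar.mean(0))
# scene crosscheck
J=lambda x,y,z:np.r_[R@np.array([x,y])/1e3+t,z/1e3]
q=[J(-20,-90,45),J(-118,78,45),J(34,75,59),J(34,-75,59),J(0,78,70),bar[0],bar[1],J(55,0,73.3)]
print(np.round((proj(cs,q)-[265,135])*5).tolist())
for th in(1.5,1.6,1.7,1.85):
  ct,s=np.cos(th),np.sin(th); g=J(55-(98*ct-18*s)*1,0,73.3+98*s+18*ct); print(th,g,np.round((proj(cs,[g])-[265,135])*5).tolist(),np.round((proj(c,[g])-[285,120])*5).tolist())
E
```

```text
lip [[550, 38, 45], [549, -111, 45]]
far [[611, 36, 59], [609, -112, 59]]
bot [[570, 38, 25], [569, -113, 25]]
stop [[598, 40, 70], [543, 41, 70]]
bar [[504, -1, 65], [503, -164, 65]]
edg [[522, -2, 65], [485, -1, 65], [523, -164, 65], [485, -163, 65]]
clamp [[653, -34, 170]]
lid [[626, -375, 10]]
wing [[481, -300, 20], [489, -414, 20]]
jig [ 0.57168258 -0.03721066] -0.4540778644044262 [[2.6, -0.4], [1.7, -0.8], [-4.9, 1.0], [-4.4, -0.4], [2.5, -0.5], [2.4, 1.1]]
bar in jig [[-67.9, 35.5], [-67.3, -127.2]] mid [ 0.5037178  -0.08251828  0.065     ]
[[394.0, 248.0], [319.0, 444.0], [139.0, 307.0], [315.0, 205.0], [173.0, 319.0], [308.0, 343.0], [491.0, 227.0], [206.0, 222.0]]
1.5 [ 0.63770317 -0.03773389  0.17232778] [[187.0, 76.0]] [[202.0, 82.0]]
1.6 [ 0.64753408 -0.0378118   0.17073262] [[176.0, 72.0]] [[201.0, 68.0]]
1.7 [ 0.65715663 -0.03788807  0.16816395] [[165.0, 70.0]] [[201.0, 54.0]]
1.85 [ 0.67099026 -0.0379977   0.16254435] [[150.0, 70.0]] [[200.0, 34.0]]
```

Fits agree: the jig origin is near (0.570, -0.037) with yaw about -0.5°. The bar is at (0.504, -0.082), and its end is about 42 mm short of the stop. I'll align the tool axes with the jig and go over.

Call:
carry_out --pt "0 0 -0.3 1" --pt "0 0 0 1" --pt "0 0 0 1" --pt "0 0 0 0.25" --pt "0.8 -0.5 0 0" --pt "0.8 -0.5 0 0" --pt "0.8 -0.5 0 0" --pt "0.8 -0.6 0 0" --fingers 85.4

```text
time: 0.77
position: [0.3346, -0.5065, 0.2129]
tcp_rot: [-3.141, 0.007, 0.001]
force: [0.6, -0.9, 0.0]
width: 1.0
grip_force: 0.0
```

Call:
carry_out --pt "0.4 -0.9 0 0" --pt "0.4 -0.9 0 0" --pt "0.4 -0.9 0 0" --pt "0.4 -0.9 0 0" --pt "0.4 -0.9 0 0" --pt "0.4 -0.9 0 0" --pt "0.4 -0.9 0 0" --pt "0.4 -0.9 0 0"

```text
time: 1.43
position: [0.4636, -0.2179, 0.2133]
tcp_rot: [3.142, -0.005, -0.001]
force: [0.6, -0.2, -0.8]
width: 0.998
grip_force: 0.0
```

Call:
carry_out --pt "-0.1 -0.9 0 0" --pt "-0.1 -0.9 0 0" --pt "0 -0.9 0 0" --pt "0 -0.7 0 0" --pt "0 0 0 0" --pt "0 0 0 0"

```text
time: 1.93
position: [0.4561, -0.0822, 0.2134]
tcp_rot: [3.142, 0.0, -0.0]
force: [0.9, -0.7, -0.5]
width: 1.003
grip_force: 0.0
```

```bash
python3 - <<'E'
from h import *
o=get_obs();c=calibration("wrist");im=camera("wrist")[:,:,::-1];cv2.imwrite("pics/w1.png",im);print(o["position"],o["tcp_rot"])
J=lambda x,y,z:[.570+x/1e3,-.037+y/1e3,z/1e3]
print(np.round(proj(c,[J(-20,-75,45),J(-20,75,45),J(34,75,59),J(34,-75,59),J(0,-75,25),J(0,78,70),J(-118,-90,55),J(-118,78,55),[.504,-.002,.065],[.504,-.162,.065]])).tolist())
print(c)
E
```

```text
[ 0.45608814 -0.08217272  0.2134199 ] [ 3.14155194e+00  4.00034747e-04 -1.16280601e-04]
[[353.0, 69.0], [189.0, 69.0], [175.0, -2.0], [356.0, -1.0], [352.0, 47.0], [172.0, 42.0], [366.0, 175.0], [195.0, 176.0], [232.0, 123.0], [408.0, 123.0]]
{'vertical_fov': 59.93550201673473, 'cx': 319.8157886760167, 'cy': 200.42177626847132, 'distortion': array([0.01226486, 0.        , 0.        , 0.        , 0.        ]), 'R': array([[-3.97853009e-04, -9.99999506e-01,  9.10984352e-04],
       [-9.44790967e-01,  6.74393209e-04,  3.27672968e-01],
       [-3.27673421e-01, -7.30324111e-04, -9.44790768e-01]]), 't': array([-0.08158659,  0.38453188,  0.54180717])}
```

View pics/w1.png

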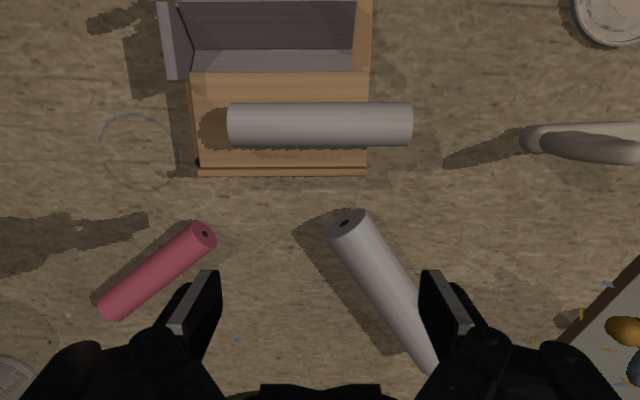

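The wrist view confirms the model: lip at row 71, sill at row 175, and the bar at (230–413, 124). All are within 2–3 px of the prediction. Next I descend behind the bar.

Call:
carry_out --pt "0 0 0.8 0" --pt "0 0 0.8 0" --pt "0 0 0.8 0" --pt "0 0 0.8 0" --pt "0 0 0.5 0" --pt "0 0 0.4 0" --pt "0 0 0 0" --pt "0 0 0 0"

```text
time: 2.65
position: [0.4556, -0.0849, 0.0488]
tcp_rot: [3.142, -0.011, -0.004]
force: [-0.0, 0.1, -0.1]
width: 0.999
grip_force: 0.0
```

Call:
carry_out --pt "0.15 0 0 0" --pt "0.15 0 0 0" --pt "0.1 0 0 0" --pt "0.1 0 0 0" --pt "0.1 0 0 0" --pt "0.1 0 0 0" --pt "0.1 0 0 0" --pt "0.1 0 0 0"

```text
time: 3.32
position: [0.4926, -0.0838, 0.0494]
tcp_rot: [-3.142, 0.008, -0.0]
force: [-0.1, -0.0, 0.3]
width: 1.0
grip_force: 0.0
```

Call:
carry_out --pt "0.1 0 0 0" --pt "0.1 0 0 0" --pt "0.1 0 0 0" --pt "0.1 0 0 0" --pt "0.1 0 0 0" --pt "0 0 0 0"

```text
time: 3.82
position: [0.5131, -0.0839, 0.0494]
tcp_rot: [-3.141, 0.009, -0.001]
force: [0.6, -0.8, -1.0]
width: 1.002
grip_force: 0.0
```

```bash
python3 - <<'E'
from h import *
o=get_obs();im=camera("wrist")[:,:,::-1];t=camera("top")[:,:,::-1]
cv2.imwrite("pics/w2.png",np.hstack([cv2.resize(im,(480,300)),cv2.resize(t[120:210,285:405],(320,240))[:, :] if 0 else cv2.copyMakeBorder(cv2.resize(t[120:210,285:405],(320,240)),0,60,0,0,0)]));print(o["position"],o["force"])
E
```

```text
[ 0.51313445 -0.08390128  0.04937824] [ 0.64817081 -0.75964547 -1.01424997]
```

View pics/w2.png

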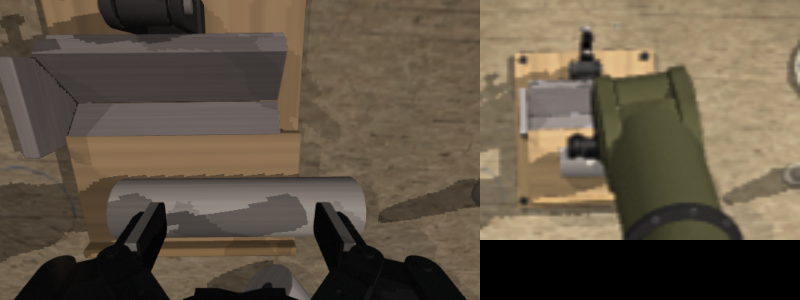

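```bash
python3 - <<'E'
from h import *
c=calibration("wrist"); s=.75
J=lambda x,y,z:[.570+x/1e3,-.037+y/1e3,z/1e3]
pr=lambda l:np.round(proj(c,l)*s).tolist()
print("cam",-c["R"].T@c["t"]); print("lip,sill",pr([J(-20,-75,45),J(-110,-75,55),J(-118,78,55)]))
for x in (.504,.52,.535,.544): print(x,pr([[x,-.082,.085],[x+.02,-.082,.065],[x,0,.065],[x,-.162,.065]]))
print("tips",pr([[.513,-.084-.043,.062],[.513,-.084+.043,.062],[.524,-.084-.043,.062],[.524,-.041,.062],[.524,-.041,.049]]))
E
```

```text
cam [ 0.59689076 -0.08378107  0.22182006]
lip,sill [[280.0, 131.0], [277.0, 246.0], [82.0, 256.0]]
0.504 [[238.0, 220.0], [238.0, 177.0], [118.0, 204.0], [355.0, 203.0]]
0.52 [[237.0, 197.0], [237.0, 154.0], [114.0, 183.0], [358.0, 182.0]]
0.535 [[237.0, 174.0], [237.0, 131.0], [111.0, 162.0], [361.0, 161.0]]
0.544 [[237.0, 159.0], [237.0, 117.0], [108.0, 149.0], [364.0, 147.0]]
tips [[304.0, 189.0], [178.0, 190.0], [305.0, 174.0], [177.0, 175.0], [181.0, 168.0]]
```

The bar hasn't moved (front edge still at row 177, i.e. x about 0.504). The open finger tips, at about (150,205) and (318,205), passed above it. They sit higher than I assumed, so I'll back off, shut the fingers (tip = TCP) and push at the middle.

Call:
carry_out --pt "0 0 -0.6 0" --pt "0 0 -0.6 0" --pt "-0.7 0 0 0" --pt "-0.7 0 0 0" --pt "-0.1 0 0 0" --pt "0 0 0 0" --pt "0 0 0 0" --pt "0 0 0 0" --fingers 0 --newtons 20

```text
time: 4.58
position: [0.4534, -0.0836, 0.0975]
tcp_rot: [-3.141, 0.009, -0.002]
force: [-0.1, 1.4, 0.1]
width: -0.001
grip_force: 0.0
```

Call:
carry_out --pt "0 0 0.3 0" --pt "0 0 0.3 0" --pt "0 0 0.2 0" --pt "0 0 0.1 0" --pt "0 0 0.05 0" --pt "0 0 0 0" --pt "0 0 0 0" --pt "0 0 0 0"

```text
time: 5.25
position: [0.4526, -0.0837, 0.0598]
tcp_rot: [3.141, -0.009, 0.001]
force: [-0.0, -0.1, -0.1]
width: -0.0
grip_force: 0.0
```

```bash
python3 - <<'E'
from h import *
o=get_obs();print(o["position"],o["force"],o["width"])
im=camera("wrist")[:,:,::-1];cv2.imwrite("pics/w3.png",im)
c=calibration("wrist"); print(np.round(proj(c,[[o["position"][0],-.0835,o["position"][2]],[.524,-.082,.065],[.504,-.082,.085],[.452,-.1,.055]])).tolist())
E
```

```text
[ 0.45255174 -0.08367198  0.05977542] [-0.04549622 -0.11782318 -0.14342441] -6.615503588649933e-05
[[320.0, 243.0], [316.0, 110.0], [316.0, 161.0], [350.0, 240.0]]
```

View pics/w3.png

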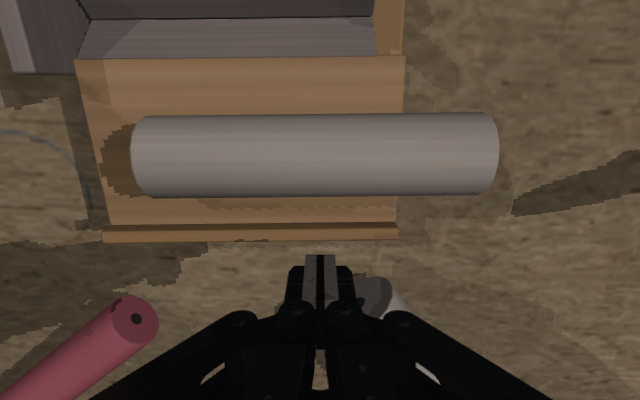

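The shut fingers (tip at (320,258)) are behind the bar, which spans (132–498, 113–196). The sill is at row 232. I push forward now.

Call:
carry_out --pt "0.15 0 0 0" --pt "0.15 0 0 0" --pt "0.15 0 0 0" --pt "0.1 0 0 0" --pt "0.1 0 0 0" --pt "0.1 0 0 0" --pt "0.1 0 0 0" --pt "0.1 0 0 0"

```text
time: 5.97
position: [0.4905, -0.0839, 0.0593]
tcp_rot: [-3.142, 0.009, 0.0]
force: [-0.9, 0.4, 0.3]
width: -0.003
grip_force: 0.0
```

```bash
cat > bar.py <<'E'
from h import *
def meas(tag,name="wrist",box=None,save=True):
    c=calibration(name);o=get_obs();im=camera(name)
    if save: cv2.imwrite(f"pics/{tag}.png",im[:,:,::-1])
    hsv=cv2.cvtColor(im,cv2.COLOR_RGB2HSV);m=((hsv[...,1]<32)&(hsv[...,2]>95)).astype(np.uint8)
    m=cv2.morphologyEx(m,cv2.MORPH_OPEN,np.ones((5,5)))
    n,_,st,_=cv2.connectedComponentsWithStats(m)
    print(np.round(o["position"],4),np.round(o["force"],1),[s[:5].tolist() for s in st[1:] if s[4]>1500])
    return c,im
E
python3 -c "
from bar import *
c,im=meas('w4')
for x in (.504,.515,.525): print(x,proj(c,[[x+.02,-.082,.065],[x,-.082,.085]]).round().tolist())"
```

```text
[ 0.4905 -0.0839  0.0593] [-0.9  0.4  0.3] [[145, 203, 341, 58, 11439]]
0.504 [[317.0, 188.0], [317.0, 241.0]]
0.515 [[317.0, 167.0], [317.0, 220.0]]
0.525 [[316.0, 146.0], [316.0, 199.0]]
```

```bash
python3 - <<'E'
import cv2
im=cv2.imread("pics/w4.png");im0=cv2.imread("pics/w3.png")
for c in (200,440): print(c,[(r,im[r,c].tolist()) for r in range(120,300,8)])
print("ref",[(r,im0[r,200].tolist()) for r in range(90,240,8)])
E
```

```text
200 [(120, [89, 91, 101]), (128, [89, 92, 102]), (136, [73, 100, 126]), (144, [79, 108, 135]), (152, [78, 108, 134]), (160, [75, 103, 129]), (168, [78, 107, 134]), (176, [76, 105, 131]), (184, [74, 101, 127]), (192, [67, 71, 76]), (200, [94, 98, 106]), (208, [104, 110, 119]), (216, [119, 126, 135]), (224, [123, 130, 138]), (232, [118, 124, 133]), (240, [115, 122, 130]), (248, [109, 115, 124]), (256, [97, 102, 110]), (264, [73, 78, 84]), (272, [44, 61, 78]), (280, [39, 56, 71]), (288, [34, 51, 65]), (296, [42, 62, 80])]
440 [(120, [66, 84, 97]), (128, [60, 78, 91]), (136, [63, 81, 94]), (144, [65, 81, 94]), (152, [69, 87, 101]), (160, [79, 98, 114]), (168, [71, 88, 103]), (176, [70, 87, 100]), (184, [76, 94, 109]), (192, [73, 77, 83]), (200, [93, 99, 106]), (208, [105, 111, 120]), (216, [117, 123, 131]), (224, [125, 132, 137]), (232, [122, 128, 137]), (240, [118, 124, 134]), (248, [110, 116, 125]), (256, [101, 106, 115]), (264, [61, 69, 77]), (272, [79, 98, 114]), (280, [65, 81, 95]), (288, [60, 74, 87]), (296, [65, 81, 93])]
ref [(90, [73, 101, 127]), (98, [76, 104, 130]), (106, [73, 101, 126]), (114, [70, 93, 114]), (122, [92, 97, 105]), (130, [105, 111, 119]), (138, [113, 119, 128]), (146, [119, 125, 132]), (154, [116, 123, 131]), (162, [111, 117, 126]), (170, [107, 112, 121]), (178, [97, 103, 110]), (186, [84, 88, 94]), (194, [60, 64, 69]), (202, [56, 77, 97]), (210, [65, 89, 112]), (218, [70, 96, 120]), (226, [35, 52, 67]), (234, [63, 93, 119])]
```

```bash
python3 - <<'E'
from h import *
c=calibration("wrist")
x=.4905
for xf in (x,x+.011):
  for z in (.059,.07,.08,.09): print(xf,z,proj(c,[[xf,-.0917,z],[xf,-.0757,z]]).round().tolist())
im=cv2.imread("pics/w4.png")
print([(r,im[r,312].tolist()) for r in range(190,330,6)])
print([(k,im[262,k].tolist()) for k in range(280,360,5)])
E
```

```text
0.4905 0.059 [[335.0, 244.0], [306.0, 244.0]]
0.4905 0.07 [[336.0, 254.0], [305.0, 254.0]]
0.4905 0.08 [[337.0, 263.0], [305.0, 263.0]]
0.4905 0.09 [[338.0, 274.0], [304.0, 274.0]]
0.5015 0.059 [[335.0, 226.0], [306.0, 226.0]]
0.5015 0.07 [[336.0, 234.0], [305.0, 235.0]]
0.5015 0.08 [[337.0, 243.0], [304.0, 243.0]]
0.5015 0.09 [[338.0, 253.0], [303.0, 253.0]]
[(190, [58, 61, 66]), (196, [85, 90, 97]), (202, [98, 104, 111]), (208, [107, 113, 122]), (214, [118, 124, 133]), (220, [120, 126, 135]), (226, [125, 132, 138]), (232, [121, 128, 137]), (238, [122, 129, 137]), (244, [117, 124, 133]), (250, [94, 99, 107]), (256, [50, 53, 57]), (262, [50, 53, 56]), (268, [50, 53, 57]), (274, [51, 54, 57]), (280, [49, 52, 55]), (286, [50, 53, 56]), (292, [50, 54, 57]), (298, [46, 50, 52]), (304, [43, 45, 48]), (310, [9, 10, 9]), (316, [11, 8, 9]), (322, [5, 6, 5]), (328, [3, 2, 3])]
[(280, [58, 61, 65]), (285, [56, 60, 64]), (290, [56, 60, 64]), (295, [58, 61, 66]), (300, [57, 60, 65]), (305, [53, 57, 59]), (310, [50, 53, 56]), (315, [48, 52, 55]), (320, [7, 7, 8]), (325, [50, 54, 56]), (330, [50, 53, 56]), (335, [59, 62, 66]), (340, [75, 80, 85]), (345, [75, 79, 86]), (350, [76, 80, 86]), (355, [76, 80, 86])]
```

The fingertip is evidently about 28 mm above the reported TCP height: it shows at row 253, over the bar's back. I'll back off and lower gradually, watching the force.

Call:
carry_out --pt "-0.4 0 0 0" --pt "-0.4 0 0 0" --pt "0 0 0 0" --pt "0 0 0.05 0" --pt "0 0 0.05 0" --pt "0 0 0 0" --pt "0 0 0 0"

```text
time: 6.6
position: [0.4588, -0.0836, 0.0552]
tcp_rot: [-3.141, 0.008, -0.0]
force: [1.1, 0.4, -1.2]
width: -0.001
grip_force: 0.0
```

Call:
carry_out --pt "0 0 0.05 0" --pt "0 0 0.05 0" --pt "0 0 0.05 0" --pt "0 0 0 0" --pt "0 0 0 0"

```text
time: 7.02
position: [0.458, -0.0836, 0.0492]
tcp_rot: [-3.141, 0.009, 0.001]
force: [-0.5, 0.7, -0.5]
width: 0.0
grip_force: 0.0
```

```bash
python3 -c "
from bar import *
c,im=meas('w5');x,y,z=get_obs()['position']
for dz in (0,.01,.02,.03): print(dz,proj(c,[[x+.011,y,z+dz]]).round().tolist())
print(proj(c,[[.452,y,.055],[.46,y,.055]]).round().tolist())"
```

```text
[ 0.458  -0.0836  0.0492] [-0.5  0.7 -0.5] [[120, 139, 389, 58, 10227]]
0 [[321.0, 225.0]]
0.01 [[321.0, 232.0]]
0.02 [[321.0, 241.0]]
0.03 [[321.0, 251.0]]
[[321.0, 258.0], [321.0, 245.0]]
```

View pics/w5.png

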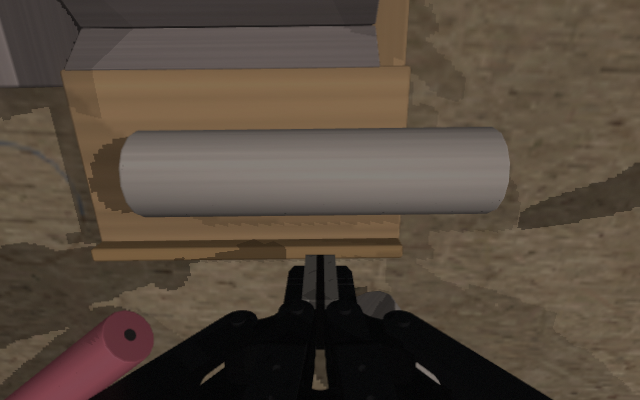

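The tip at (320,255) appears just at the sill (rows 240–260) with no contact, even though TCP z is 0.049, below the sill top. So the tip is confirmed as higher than the TCP. I'll lower another 13 mm.

Call:
carry_out --pt "0 0 0.1 0" --pt "0 0 0.1 0" --pt "0 0 0.1 0" --pt "0 0 0.05 0" --pt "0 0 0 0" --pt "0 0 0 0"

```text
time: 7.57
position: [0.458, -0.0836, 0.0352]
tcp_rot: [-3.141, 0.009, 0.001]
force: [0.0, 0.2, 0.6]
width: 0.002
grip_force: 0.0
```

Call:
carry_out --pt "0.1 0 0 0" --pt "0.1 0 0 0" --pt "0.1 0 0 0" --pt "0.1 0 0 0" --pt "0.1 0 0 0" --pt "0.1 0 0 0" --pt "0.1 0 0 0" --pt "0 0 0 0"

```text
time: 8.23
position: [0.4876, -0.0837, 0.0354]
tcp_rot: [-3.141, 0.009, -0.002]
force: [0.1, 0.7, 0.5]
width: 0.002
grip_force: 0.0
```

```bash
cat >> bar.py <<'E'
def edge(c,im,z=.065):
    # bar front (+x) silhouette: bright grey run's upper row, at columns either side, -> tangent point solved as axis x
    out=[]
    for col in range(150,500,10):
        if 270<col<370: continue
        p=cv2.GaussianBlur(im,(5,5),0)[:,col].astype(int); g=(p.max(1)-p.min(1)<27)&(p.mean(1)>85)
        n,l,st,_=cv2.connectedComponentsWithStats(g.astype(np.uint8).reshape(-1,1))
        i=1+st[1:,4].argmax(); r0,r1=st[i,1],st[i,1]+st[i,3]; out.append((col,r0,r1))
    return out
E
python3 -c "
from bar import *
c,im=meas('w6');
print(edge(c,im)[::3])
for x in (.504,.51,.515,.525): print(x,proj(c,[[x+.02,-.082,.065],[x,-.082,.085]]).round().tolist())"
```

```text
[ 0.4876 -0.0837  0.0354] [0.1 0.7 0.5] [[106, 169, 416, 72, 18536]]
[(150, np.int32(165), np.int32(245)), (180, np.int32(165), np.int32(245)), (210, np.int32(165), np.int32(245)), (240, np.int32(165), np.int32(246)), (270, np.int32(164), np.int32(246)), (390, np.int32(164), np.int32(246)), (420, np.int32(164), np.int32(245)), (450, np.int32(164), np.int32(245)), (480, np.int32(165), np.int32(245))]
0.504 [[317.0, 198.0], [317.0, 261.0]]
0.51 [[316.0, 184.0], [317.0, 247.0]]
0.515 [[316.0, 173.0], [316.0, 236.0]]
0.525 [[316.0, 150.0], [316.0, 212.0]]
```

The bar is rolling and staying parallel, with its axis at about 0.519, which is tool x + 31 mm. I continue to the lip.

Call:
carry_out --pt "0.1 0 0 0" --pt "0.1 0 0 0" --pt "0.1 0 0 0" --pt "0.1 0 0 0" --pt "0.1 0 0 0" --pt "0.1 0 0 0" --pt "0.1 0 0 0" --pt "0.05 0 0 0"

```text
time: 8.95
position: [0.5171, -0.084, 0.0354]
tcp_rot: [-3.141, 0.009, -0.001]
force: [-0.5, -0.1, 0.3]
width: -0.002
grip_force: 0.0
```

Call:
carry_out --pt "0.05 0 0 0" --pt "0.05 0 0 0" --pt "0.05 0 0 0" --pt "0 0 0 0" --pt "0 0 0 0" --pt "0 0 0 0"

```text
time: 9.45
position: [0.522, -0.0841, 0.0354]
tcp_rot: [-3.142, 0.009, 0.0]
force: [1.1, -0.4, -1.2]
width: 0.004
grip_force: 0.0
```

```bash
python3 -c "
from bar import *
c,im=meas('w7');
print(edge(c,im)[::3])
print(proj(c,[[.57,-.082,.0733],[.55,-.082,.0533],[.59,-.082,.0533]]).round().tolist())
for x in (.54,.55,.56): print(x,proj(c,[[x+.02,-.082,.065],[x,-.082,.085]]).round().tolist())"
```

```text
[ 0.522  -0.0841  0.0354] [ 1.1 -0.4 -1.2] [[113, 128, 398, 75, 15292]]
[(150, np.int32(128), np.int32(205)), (180, np.int32(128), np.int32(205)), (210, np.int32(128), np.int32(205)), (240, np.int32(127), np.int32(205)), (270, np.int32(127), np.int32(205)), (390, np.int32(129), np.int32(206)), (420, np.int32(125), np.int32(205)), (450, np.int32(125), np.int32(205)), (480, np.int32(125), np.int32(205))]
[[315.0, 177.0], [316.0, 207.0], [315.0, 121.0]]
0.54 [[316.0, 194.0], [316.0, 258.0]]
0.55 [[316.0, 172.0], [316.0, 235.0]]
0.56 [[315.0, 148.0], [315.0, 211.0]]
```

The silhouette (rows 125–205) matches a seated bar (predicted 121–207). I withdraw, lift and go round to the -y end.

Call:
carry_out --pt "-0.3 0 0 0" --pt "-0.5 0 0 0" --pt "0 0 -0.8 0" --pt "0 0 -0.9 0" --pt "0 0 -0.9 0" --pt "0 0 0 0" --pt "0 0 0 0" --pt "0 0 0 0"

```text
time: 10.17
position: [0.4897, -0.084, 0.1393]
tcp_rot: [3.141, -0.009, -0.0]
force: [-0.4, 0.8, -0.3]
width: -0.001
grip_force: 0.0
```

Call:
carry_out --pt "0.5 0.7 0 0" --pt "0.5 0.7 0 0" --pt "0.5 0.7 0 0" --pt "0.5 0.75 0 0" --pt "0 0 0 0" --pt "0 0 0 0"

```text
time: 10.67
position: [0.5687, -0.2002, 0.1367]
tcp_rot: [-3.141, 0.014, 0.006]
force: [-0.4, 0.7, 0.2]
width: -0.001
grip_force: 0.0
```

```bash
python3 -c "
from bar import *
c,im=meas('w8')
print(proj(c,[[.57,-.162,.0733],[.57,-.002,.0733],[.57,-.162,.0533],[.55,-.162,.0533],[.59,-.162,.0533]]).round().tolist())
import numpy as np
for r in (150,180,210,240): 
  p=im[r].astype(int); g=((p.max(1)-p.min(1)<27)&(p.mean(1)>85)).astype(np.uint8).reshape(-1,1)
  n,l,st,_=cv2.connectedComponentsWithStats(g); print(r,[(s[1],s[1]+s[3]) for s in st[1:] if s[3]>15])
"
```

```text
[ 0.5687 -0.2002  0.1367] [-0.4  0.7  0.2] [[78, 174, 188, 44, 5758]]
[[268.0, 203.0], [44.0, 205.0], [271.0, 194.0], [273.0, 218.0], [270.0, 169.0]]
150 [(np.int32(16), np.int32(87)), (np.int32(175), np.int32(199)), (np.int32(484), np.int32(560))]
180 [(np.int32(49), np.int32(267))]
210 [(np.int32(46), np.int32(268))]
240 []
```

The bar end is at column 268, as predicted for y = -0.162. I descend outside the end.

Call:
carry_out --pt "0.03 0 0.8 0" --pt "0 0 0.8 0" --pt "0 0 0.6 0" --pt "0 0 0.4 0" --pt "0 0 0.2 0" --pt "0 0 0 0" --pt "0 0 0 0"

```text
time: 11.3
position: [0.5706, -0.1974, 0.0276]
tcp_rot: [-3.141, 0.007, 0.001]
force: [-0.3, -0.3, -0.2]
width: 0.002
grip_force: 0.0
```

Call:
carry_out --pt "0 -0.1 0 0" --pt "0 -0.1 0 0" --pt "0 -0.1 0 0" --pt "0 -0.1 0 0" --pt "0 -0.1 0 0" --pt "0 -0.1 0 0" --pt "0 0 0 0"

```text
time: 11.88
position: [0.571, -0.1737, 0.0277]
tcp_rot: [3.141, -0.008, 0.001]
force: [-0.3, -0.0, 0.8]
width: -0.003
grip_force: 0.0
```

Call:
carry_out --pt "0 0 0.1 0" --pt "0 -0.05 0 0" --pt "0 -0.05 0 0" --pt "0 -0.05 0 0" --pt "0 -0.05 0 0" --pt "0 -0.05 0 0" --pt "0 0 0 0"

```text
time: 12.47
position: [0.5708, -0.1636, 0.0233]
tcp_rot: [-3.141, 0.008, 0.0]
force: [-0.2, -1.0, -0.7]
width: 0.004
grip_force: 0.4
```

Call:
carry_out --pt "0 -0.05 0 0" --pt "0 -0.05 0 0" --pt "0 -0.05 0 0" --pt "0 -0.05 0 0" --pt "0 -0.05 0 0" --pt "0 -0.05 0 0" --pt "0 -0.05 0 0" --pt "0 0 0 0"

```text
time: 13.13
position: [0.571, -0.1496, 0.0234]
tcp_rot: [-3.141, 0.008, 0.0]
force: [0.3, -1.1, -1.3]
width: 0.0
grip_force: 0.5
```

```bash
cat >> bar.py <<'E'
def ends(c,im,zs=.0733,x=.57):
    r=int(round(proj(c,[[x,-.12,zs]])[0,1])); o=[]
    for d in (-6,0,6):
        p=cv2.GaussianBlur(im,(3,3),0)[r+d].astype(int); g=((p.max(1)-p.min(1)<27)&(p.mean(1)>85)).astype(np.uint8).reshape(-1,1)
        n,l,st,_=cv2.connectedComponentsWithStats(g)
        for s in st[1:]:
            if s[3]>40: o.append((r+d,[ (int(k),onz(c,[[k,r+d]],zs)[0].round(4).tolist()) for k in (s[1],s[1]+s[3])]))
    print(o)
E
python3 -c "
from bar import *
c,im=meas('w9');ends(c,im)"
```

```text
[ 0.571  -0.1496  0.0234] [ 0.3 -1.1 -1.3] [[0, 246, 287, 52, 8894]]
[(293, [(0, [0.574, -0.0188, 0.0733]), (226, [0.5731, -0.1104, 0.0733])]), (299, [(29, [0.571, -0.0296, 0.0733]), (151, [0.5705, -0.0792, 0.0733])]), (299, [(152, [0.5705, -0.0797, 0.0733]), (282, [0.57, -0.1333, 0.0733])])]
```

The bar end is at about -0.133, 16.5 mm ahead of the tool, so it is sliding. About 14 mm remain, which I take carefully.

Call:
carry_out --pt "0 -0.05 0 0" --pt "0 -0.05 0 0" --pt "0 -0.05 0 0" --pt "0 -0.05 0 0" --pt "0 -0.05 0 0"

```text
time: 13.6
position: [0.571, -0.1402, 0.0234]
tcp_rot: [3.141, -0.009, 0.0]
force: [0.0, -3.4, -0.5]
width: 0.002
grip_force: 1.6
```

Call:
carry_out --pt "0 -0.02 0 0" --pt "0 -0.02 0 0"

```text
time: 13.77
position: [0.571, -0.1386, 0.0234]
tcp_rot: [3.142, -0.009, -0.0]
force: [-0.9, -3.2, 0.1]
width: -0.001
grip_force: 1.6
```

Call:
carry_out --pt "0 -0.02 0 0" --pt "0 -0.02 0 0"

```text
time: 13.93
position: [0.5711, -0.1372, 0.0234]
tcp_rot: [3.141, -0.009, 0.0]
force: [-0.4, -2.6, -0.1]
width: 0.002
grip_force: 1.7
```

Sliding force is about 3 N. I continue until it rises.

Call:
carry_out --pt "0 -0.02 0 0" --pt "0 -0.02 0 0"

```text
time: 14.1
position: [0.571, -0.1356, 0.0234]
tcp_rot: [3.141, -0.009, -0.0]
force: [-0.7, -3.6, 0.4]
width: 0.001
grip_force: 1.7
```

Call:
carry_out --pt "0 -0.02 0 0" --pt "0 -0.02 0 0"

```text
time: 14.27
position: [0.571, -0.1339, 0.0234]
tcp_rot: [3.142, -0.009, -0.0]
force: [-1.1, -3.9, 1.8]
width: -0.004
grip_force: 1.8
```

```bash
python3 -c "
from bar import *
c,im=meas('w10');ends(c,im)
c,im=meas('t10','top')"
```

```text
[ 0.571  -0.1339  0.0234] [-1.1 -3.9  1.8] [[0, 248, 288, 50, 8720]]
[(293, [(0, [0.5742, -0.0032, 0.0733]), (266, [0.573, -0.1112, 0.0733])]), (299, [(0, [0.5714, -0.0023, 0.0733]), (282, [0.5701, -0.1176, 0.0733])]), (305, [(46, [0.5682, -0.0201, 0.0733]), (100, [0.5679, -0.0421, 0.0733])])]
[ 0.5711 -0.1337  0.0234] [-0.3 -4.  -0.4] [[362, 181, 197, 219, 22095]]
```

Call:
carry_out --pt "0 -0.015 0 0" --pt "0 -0.015 0 0"

```text
time: 14.53
position: [0.571, -0.1331, 0.0234]
tcp_rot: [3.141, -0.009, -0.0]
force: [-1.2, -5.9, -0.5]
width: -0.001
grip_force: 3.0
```

Call:
carry_out --pt "0 -0.015 0 0" --pt "0 -0.015 0 0"

```text
time: 14.7
position: [0.571, -0.1331, 0.0234]
tcp_rot: [3.14, -0.01, 0.0]
force: [0.5, -8.4, -0.1]
width: -0.002
grip_force: 4.1
```

Position has stalled at -0.1331 and the force is up to 8.4 N, so the bar is home. I hold briefly, then back off and lift.

Call:
carry_out --pt "0 0 0 0" --pt "0 0 0 0" --pt "0 0 0 0" --pt "0 0 0 0"

```text
time: 15.03
position: [0.5711, -0.1331, 0.0234]
tcp_rot: [3.14, -0.011, 0.0]
force: [-0.5, -7.2, -0.3]
width: 0.003
grip_force: 3.5
```

Call:
carry_out --pt "0 0.1 0 0" --pt "0 0.4 0 0" --pt "0 0.5 0 0" --pt "0 0 -0.8 0" --pt "0 0 -0.8 0" --pt "0 0 -0.8 0" --pt "0 0 -0.8 0" --pt "0 0 -0.8 0"

```text
time: 15.7
position: [0.571, -0.17, 0.185]
tcp_rot: [-3.14, 0.006, -0.001]
force: [0.7, 0.2, -0.8]
width: 0.002
grip_force: 0.0
```

```bash
python3 -c "
from bar import *
c,im=meas('w11');ends(c,im)
cs=calibration('scene');cv2.imwrite('pics/s11.png',camera('scene')[:,:,::-1])
a=cv2.resize(cv2.imread('pics/s11.png')[135:245,265:425],None,fx=3,fy=3); b=cv2.resize(im[:,:,::-1],(320,200)); 
cv2.imwrite('pics/c11.png',np.hstack([a,cv2.copyMakeBorder(b,0,130,0,0,0)]))"
```

```text
[ 0.571 -0.17   0.185] [ 0.7  0.2 -0.8] [[77, 163, 185, 38, 4885]]
[(180, [(62, [0.5764, 0.0485, 0.0733]), (262, [0.5757, -0.1202, 0.0733])]), (186, [(64, [0.5711, 0.0481, 0.0733]), (263, [0.5704, -0.1207, 0.0733])]), (192, [(65, [0.5657, 0.0486, 0.0733]), (264, [0.565, -0.1213, 0.0733])])]
```

View pics/c11.png

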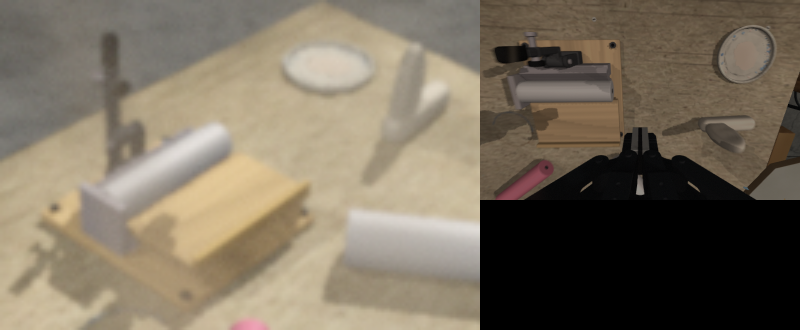

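The bar is seated and flush against the stop at left, with the clamp standing at (110,45). The bar end is at -0.1205. I'll go round behind the clamp arm.

Call:
carry_out --pt "0.8 0 -0.2 0" --pt "0.8 0 0 0" --pt "0.8 0 0 0" --pt "0.8 0 0 0" --pt "0 -0.8 0 0" --pt "0 -0.8 0 0" --pt "0 -0.8 0 0" --pt "0 -0.9 0 0"

```text
time: 16.47
position: [0.6994, -0.0385, 0.19]
tcp_rot: [-3.14, 0.009, 0.002]
force: [0.1, -0.4, -0.5]
width: 0.001
grip_force: 0.0
```

Call:
carry_out --pt "0 0 0 0" --pt "0 0 0 0" --pt "0 0 0 0"

```text
time: 16.72
position: [0.6995, -0.0396, 0.1908]
tcp_rot: [-3.141, 0.007, 0.001]
force: [0.6, -0.7, 0.1]
width: -0.001
grip_force: 0.0
```

```bash
python3 - <<'E'
from h import *
cs=calibration("scene");o=get_obs();im=camera("scene")[:,:,::-1];cv2.imwrite("pics/s12.png",im);t=camera("top")[:,:,::-1]
w=camera("wrist")[:,:,::-1]
print(o["position"]);print(proj(cs,[o["position"],[*o["position"][:2],o["position"][2]+.028]]).round().tolist())
a=cv2.resize(im[110:230,255:375],(480,480),interpolation=cv2.INTER_CUBIC);b=cv2.resize(w,(320,200))
cv2.imwrite("pics/c12.png",np.hstack([a,cv2.copyMakeBorder(b,0,280,0,0,0)]))
E
```

```text
[ 0.69946285 -0.03963753  0.19077204]
[[289.0, 137.0], [288.0, 129.0]]
```

View pics/c12.png

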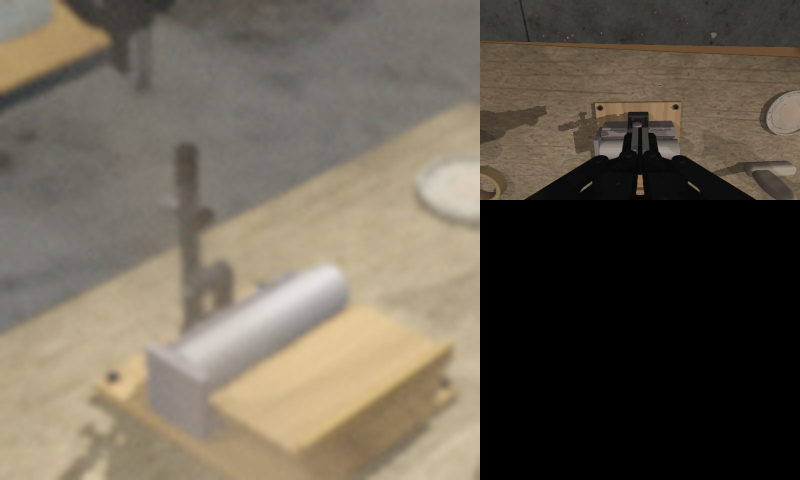

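The clamp grip is at (186,172) in the crop, near vertical, at an angle of about 1.55. The finger tip is at (140,90), clear behind and above it. I descend and push toward -x.

Call:
carry_out --pt "0 0 0.7 0" --pt "0 0 0.65 0" --pt "0 0 0 0" --pt "-0.3 0 0 0" --pt "-0.3 0 0 0" --pt "-0.15 0 0 0" --pt "-0.15 0 0 0" --pt "-0.15 0 0 0"

```text
time: 17.53
position: [0.6586, -0.0406, 0.1387]
tcp_rot: [3.141, -0.01, 0.005]
force: [4.8, -1.2, 2.9]
width: 0.002
grip_force: 2.0
```

Call:
carry_out --pt "-0.15 0 0 0" --pt "-0.15 0 0 0" --pt "-0.15 0 0 0" --pt "-0.15 0 0 0" --pt "0 0 0 0"

```text
time: 17.95
position: [0.6323, -0.0399, 0.1377]
tcp_rot: [3.141, -0.009, -0.001]
force: [1.3, -0.2, 2.0]
width: 0.001
grip_force: 0.8
```

Call:
carry_out --pt "-0.22 0.0 0 0" --pt "-0.22 0 0 0" --pt "-0.22 0 0 0" --pt "-0.24 0 0.1 0" --pt "-0.24 0 0.12 0" --pt "-0.2 0 0.14 0" --pt "-0.2 0 0.14 0" --pt "0 0 0 0"

```text
time: 18.62
position: [0.5687, -0.0396, 0.1163]
tcp_rot: [3.141, -0.009, -0.007]
force: [0.5, 0.3, -0.7]
width: 0.004
grip_force: 0.0
```

```bash
python3 - <<'E'
from h import *
cs=calibration("scene");o=get_obs();im=camera("scene")[:,:,::-1];cv2.imwrite("pics/s13.png",im)
print(o["position"],o["force"])
H=np.array([.625,-.038,.0733])
for th in (1.0,.8,.6,.4,.2):
  u=np.array([-np.cos(th),0,np.sin(th)]);n=np.array([np.sin(th),0,np.cos(th)]);print(th,proj(cs,[H+.116*u+.018*n,H+.098*u+.018*n,H+.05*u]).round().tolist())
d=im[140:215,270:345].max(2); 
for r in range(0,75,3): print(r+140,''.join('#' if v<60 else '+' if v<85 else '.' for v in d[r]))
E
```

```text
[ 0.56867348 -0.03961678  0.11631451] [ 0.50122322  0.26711892 -0.69734115]
1.0 [[317.0, 155.0], [315.0, 158.0], [312.0, 171.0]]
0.8 [[322.0, 161.0], [319.0, 163.0], [314.0, 174.0]]
0.6 [[327.0, 168.0], [323.0, 169.0], [316.0, 177.0]]
0.4 [[330.0, 175.0], [326.0, 175.0], [317.0, 180.0]]
0.2 [[333.0, 183.0], [328.0, 182.0], [318.0, 183.0]]
140 .......................................+########################...........
143 ......................................++#################+.+##+............
146 ...................................++++++####################..............
149 ..................................++++#++++################+...............
152 .....................................+++###############+...................
155 .........................................++#########++.....................
158 .............................................+###+.........................
161 .............................................+##++.........................
164 ..............................................+##+.........................
167 ...................................
[... 540 characters left out ...]
............................................................
191 ...........................................................................
194 ...........................................................................
197 ...........................................................................
200 ...........................................................................
203 ...........................................................................
206 ...........................................................................
209 ...........................................................................
212 ...........................................................................
```

The grip is at about (322,170), i.e. an angle of about 0.6 with the finger on it. I continue the arc in short steps.

Call:
carry_out --pt "-0.12 0 0.12 0" --pt "-0.12 0 0.12 0" --pt "-0.1 0 0.12 0"

```text
time: 18.92
position: [0.558, -0.0394, 0.1028]
tcp_rot: [3.142, -0.009, 0.0]
force: [0.4, 0.5, 3.0]
width: 0.001
grip_force: 1.6
```

Call:
carry_out --pt "-0.04 0 0.07 0" --pt "-0.04 0 0.07 0"

```text
time: 19.08
position: [0.5543, -0.0394, 0.0969]
tcp_rot: [3.142, -0.009, -0.002]
force: [-1.4, -0.2, 3.8]
width: 0.002
grip_force: 1.8
```

Call:
carry_out --pt "-0.02 0 0.05 0" --pt "-0.02 0 0.05 0"

```text
time: 19.25
position: [0.5532, -0.0394, 0.0931]
tcp_rot: [-3.142, 0.009, 0.001]
force: [-1.1, -0.3, 4.3]
width: -0.0
grip_force: 1.8
```

Call:
carry_out --pt "-0.02 0 0.04 0" --pt "-0.02 0 0.04 0"

```text
time: 19.42
position: [0.5518, -0.0394, 0.09]
tcp_rot: [-3.142, 0.009, 0.001]
force: [-1.8, 0.1, 4.6]
width: 0.002
grip_force: 1.8
```

Call:
carry_out --pt "-0.01 0 0.03 0" --pt "-0.01 0 0.03 0"

```text
time: 19.58
position: [0.5511, -0.0394, 0.0877]
tcp_rot: [-3.142, 0.009, 0.0]
force: [-3.2, 0.5, 4.0]
width: 0.0
grip_force: 1.8
```

Call:
carry_out --pt "-0.01 0 0.03 0" --pt "-0.01 0 0.03 0"

```text
time: 19.75
position: [0.5503, -0.0394, 0.0853]
tcp_rot: [-3.142, 0.009, 0.0]
force: [-2.8, 0.5, 4.9]
width: -0.001
grip_force: 1.8
```

Call:
carry_out --pt "-0.02 0 0.03 0" --pt "-0.02 0 0.03 0"

```text
time: 19.92
position: [0.5491, -0.0394, 0.0829]
tcp_rot: [-3.142, 0.009, -0.001]
force: [-1.1, -0.8, 3.6]
width: -0.001
grip_force: 1.6
```

Call:
carry_out --pt "-0.02 0 0.03 0" --pt "-0.02 0 0.03 0"

```text
time: 20.08
position: [0.5479, -0.0394, 0.0806]
tcp_rot: [-3.141, 0.009, -0.002]
force: [1.4, -0.8, 2.7]
width: -0.002
grip_force: 1.2
```

Call:
carry_out --pt "0 0 0.025 0" --pt "0 0 0.025 0"

```text
time: 20.25
position: [0.5471, -0.0394, 0.0785]
tcp_rot: [-3.142, 0.009, 0.0]
force: [-0.8, 0.0, 3.2]
width: 0.001
grip_force: 1.6
```

Call:
carry_out --pt "0 0 0.02 0" --pt "0 0 0.02 0"

```text
time: 20.42
position: [0.5465, -0.0394, 0.0768]
tcp_rot: [3.141, -0.009, -0.002]
force: [-3.2, -0.6, 4.6]
width: 0.004
grip_force: 1.8
```

Call:
carry_out --pt "-0.01 0 0.02 0" --pt "-0.01 0 0.02 0"

```text
time: 20.58
position: [0.5459, -0.0394, 0.0752]
tcp_rot: [3.142, -0.009, -0.001]
force: [-2.2, -0.5, 3.6]
width: 0.0
grip_force: 1.8
```

Call:
carry_out --pt "-0.01 0 0.02 0" --pt "-0.01 0 0.02 0"

```text
time: 20.75
position: [0.5454, -0.0394, 0.0737]
tcp_rot: [3.142, -0.009, -0.0]
force: [-2.7, 0.3, 4.4]
width: 0.001
grip_force: 1.8
```

Call:
carry_out --pt "-0.01 0 0.02 0" --pt "0 0 0.02 0"

```text
time: 20.92
position: [0.545, -0.0394, 0.0721]
tcp_rot: [3.142, -0.009, -0.001]
force: [-2.5, 0.9, 3.3]
width: -0.002
grip_force: 1.8
```

Call:
carry_out --pt "-0.01 0 0.02 0" --pt "0 0 0.02 0"

```text
time: 21.08
position: [0.5446, -0.0394, 0.0705]
tcp_rot: [3.142, -0.009, -0.0]
force: [-3.7, -0.5, 4.2]
width: 0.004
grip_force: 1.8
```

Call:
carry_out --pt "0 0 0.02 0" --pt "0 0 0.02 0"

```text
time: 21.25
position: [0.5446, -0.0394, 0.0689]
tcp_rot: [-3.142, 0.009, 0.001]
force: [-4.1, -0.9, 5.8]
width: 0.002
grip_force: 2.6
```

Call:
carry_out --pt "0 0 0.02 0" --pt "0 0 0.02 0"

```text
time: 21.42
position: [0.5442, -0.0394, 0.0676]
tcp_rot: [3.141, -0.009, -0.002]
force: [-5.5, -0.7, 11.3]
width: -0.003
grip_force: 5.7
```

Call:
carry_out --pt "0 0 0.02 0" --pt "0 0 0.02 0"

```text
time: 21.58
position: [0.544, -0.0394, 0.0664]
tcp_rot: [3.141, -0.009, -0.002]
force: [-9.5, 0.6, 17.2]
width: -0.006
grip_force: 8.4
```

```bash
python3 - <<'E'
from h import *
cs=calibration("scene");o=get_obs();im=camera("scene")[:,:,::-1]
print(o["position"],o["force"])
H=np.array([.625,-.038,.0733])
for th in (.3,.2,.1,0,-.1):
  u=np.array([-np.cos(th),0,np.sin(th)]);n=np.array([np.sin(th),0,np.cos(th)]);print(th,proj(cs,[H+.116*u+.018*n,H+.098*u+.018*n,H+.05*u]).round().tolist())
d=im[150:215,285:365].max(2)
for r in range(0,65,2): print(r+150,''.join('#' if v<60 else '+' if v<85 else '.' for v in d[r]))
cv2.imwrite("pics/s14.png",im)
E
```

```text
[ 0.54395634 -0.03940071  0.06639541] [-9.47463836  0.57473973 17.23437073]
0.3 [[332.0, 179.0], [327.0, 178.0], [318.0, 182.0]]
0.2 [[333.0, 183.0], [328.0, 182.0], [318.0, 183.0]]
0.1 [[334.0, 187.0], [329.0, 185.0], [318.0, 185.0]]
0 [[334.0, 190.0], [330.0, 188.0], [318.0, 186.0]]
-0.1 [[334.0, 194.0], [330.0, 191.0], [318.0, 187.0]]
150 .............................+#######################+++........................
152 ..............................#######################+###+......................
154 .............................+#####################+++##+.......................
156 ............................++++#######################+........................
158 ...............................+######################+.........................
160 ...............................+################+..+#+..........................
162 ..............................+.++##############+++#+...........................
164 .............................++..+#################+............................
166 ...........................+++++++++###############.........................
[... 1344 characters left out ...]
....................
200 ................................................................................
202 ................................................................................
204 ................................................................................
206 ................................................................................
208 ................................................................................
210 ................................................................................
212 ................................................................................
214 ................................................................................
```

Pressed firmly enough (17 N at the tool, and it rose steeply). I release straight upward now.

Call:
carry_out --pt "0 0 -0.1 0" --pt "0 0 -0.3 0" --pt "0 0 -0.8 0" --pt "0 0 -0.8 0" --pt "0 0 -0.8 0" --pt "0 0 0 0" --pt "0 0 0 0"

```text
time: 22.22
position: [0.5468, -0.0393, 0.1796]
tcp_rot: [3.141, -0.009, 0.009]
force: [-0.7, 0.6, -0.4]
width: -0.005
grip_force: 0.0
```

```bash
python3 - <<'E'
from h import *
o=get_obs();im=camera("scene")[:,:,::-1];w=camera("wrist")[:,:,::-1];cv2.imwrite("pics/w15.png",w)
print(o["position"],o["force"])
a=cv2.resize(im[130:235,265:385],(480,420),interpolation=cv2.INTER_CUBIC);b=cv2.resize(w,(320,200))
cv2.imwrite("pics/c15.png",np.hstack([a,cv2.copyMakeBorder(b,0,220,0,0,0)]))
E
```

```text
[ 0.54675756 -0.03929312  0.17961597] [-0.72893723  0.55205928 -0.44525077]
```

View pics/c15.png

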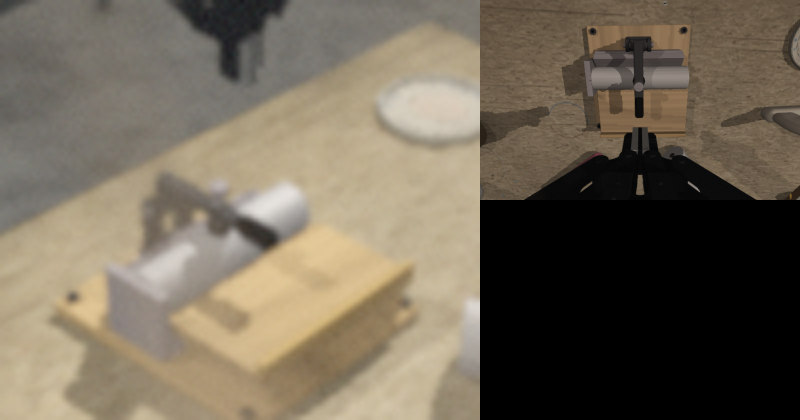

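The clamp arm lies level over the bar, with its foot on the bar at (235,215). The bar is flush to the stop and the hand is clear, so I hand the job in.

```bash
python3 -c "
from station import *
print(job_done())"
```

```text
the job is handed in; nothing more can be done
None
```

The job is handed in: the bar was rolled into the vee, slid home against the stop and clamped, and the hand was clear of everything at the end. The last press reached about 17 N at the tool, above the 8 to 10 N advised. I put that at about 20 N on the bar, under the 25 N limit, but it was not measured there, and the hand-in gave no verdict.

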